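# Sort drilled blocks with a step plug gauge

## Task

Take the steel plug gauge from its cradle, stand it tip down in its stand and let go, then take it again from straight above by the top of its handle. With it try the bore of every block on the board, from the left nest to the right one, each time lowering it upright until it stops: the fitting block is the one that takes the thin tip section but stops the thicker section behind it. Put the gauge back in its stand, set the fitting block flat in the tray, leave the other two in their nests and disturb nothing else.

Things in the scene. Friction and masses are not known exactly. Their poses are not given: they have to be found in the camera images.
- gauge: round steel step gauge, 122 mm long, 0.22 kg, starts lying aslant in the cradle. Origin at the tip's end; z along the axis from tip to handle. From the tip: go section dia. 16, 0 to 18 mm (1.5 mm chamfer); no-go section dia. 20, 18 to 36 mm; collar dia. 34, 36 to 42 mm; handle dia. 22, 42 to 122 mm. z points up in the stand or a bore.
- gauge_top (a point): centre of the end of the gauge's handle, on its axis, 122 mm from the tip. For gauging, the middle of the finger pads must be within 36 mm of this point, with the tool pointing straight down.
- cradle: fixed grey sloping cradle 56 (x) x 124 (y) mm; origin: centre of its underside on the desk. The gauge lies on two saddles along the cradle's y, 30 degrees to the level, handle up: tip at y = +53, z = 22 mm, handle's end at y = -53, z = 83 mm. The saddles hold it 26 to 36 and 106 to 116 mm from the tip, no higher than its axis; the handle is free between. It lifts straight up.
- stand: fixed on the mouse pad (3 mm thick): grey block 60 x 60 x 50 mm high with two feet (to 86 x 84 mm, 6 mm high) and a vertical hole of 24 mm diameter in its middle, open through its whole height. Origin: centre of its underside.
- stand_mouth (a point): centre of the mouth of the stand's hole, on the stand's top, 50 mm above its underside (2 mm chamfer); z up. The seated gauge rests with its collar flat on the top, its tip 36 mm below this point.
- board: fixed dark steel inspection board, 84 (x) x 232 (y) mm, 6 mm thick, with three nests in a row along its y axis, 75 mm apart, each edged by lips that end 12 mm above the desk and leave about 1.5 mm play round a block. Origin: centre of its underside.
- nest_left (a point): centre of the left nest's floor (largest y), 6 mm above the desk; z up
- nest_middle (a point): centre of the middle nest's floor
- nest_right (a point): centre of the right nest's floor (smallest y)
- tray: fixed white open tray for fitting parts, 120 x 120 x 24 mm high, walls 3 mm, floor 3 to 5 mm thick; origin: centre of its underside.
- block_a: one of three aluminium clamp blocks, outwardly alike, 50 (x) x 44 (y) x 40 mm high, 0.2 kg, with a vertical bore right through the middle: one too tight, one fitting, one too loose. Each stands in a nest of the board, its axes parallel to the board's; which block is in which nest changes. Origin: centre of its underside, z up.
- bore_a (a point): Centre of the bore's mouth in the top face of block_a, 40 mm above its underside, on the bore's axis; z up. The bores have a 1 mm chamfer.
- block_b: one of three aluminium clamp blocks, outwardly alike, 50 (x) x 44 (y) x 40 mm high, 0.2 kg, with a vertical bore right through the middle: one too tight, one fitting, one too loose. Each stands in a nest of the board, its axes parallel to the board's; which block is in which nest changes. Origin: centre of its underside, z up.
- bore_b (a point): Centre of the bore's mouth in the top face of block_b, 40 mm above its underside, on the bore's axis; z up. The bores have a 1 mm chamfer.
- block_c: one of three aluminium clamp blocks, outwardly alike, 50 (x) x 44 (y) x 40 mm high, 0.2 kg, with a vertical bore right through the middle: one too tight, one fitting, one too loose. Each stands in a nest of the board, its axes parallel to the board's; which block is in which nest changes. Origin: centre of its underside, z up.
- bore_c (a point): Centre of the bore's mouth in the top face of block_c, 40 mm above its underside, on the bore's axis; z up. The bores have a 1 mm chamfer.
- eyepiece: loose black microscope eyepiece, 40 mm diameter, 41 mm high; bystander. Origin: centre of its underside
- coverslips: loose small white box of cover slips, 29 x 29 x 20 mm; bystander. Origin: centre of its underside
- dust_cap: loose black dust cap, 34 mm diameter, 12 mm high; bystander. Origin: centre of its underside
- tweezers: loose steel tweezers, 118 mm long (its y), 12 mm wide, 10 mm high; bystander. Origin: centre of its underside
Mind the look-alikes: they are no part of the job. Leave any pink look-alike of the block_b alone. Leave any green look-alike of the block_c alone.

How it is judged:
On the way, in this order (a step that is already met when the one before it is completed fails the run):
1. the gauge stands upright in its stand, tip down, seated on its collar, and has been let go (horizontal distance between gauge and stand_mouth below 0.005 m and z of gauge in the frame of stand_mouth below -0.033 m and angle between gauge's own z axis and vertical below 0.06 rad and contact force between the fingers and gauge below 0.05 N), for 0.2 s.
2. the gauge, held from straight above by the top of its handle, is upright in or on the bore of the block in the left nest and as far in as it goes (contact force between the fingers and gauge above 0.5 N and distance between the grasp point and gauge_top below 0.036 m and (angle between the grasp point's own z axis and vertical below 0.2 rad or angle between the grasp point's own z axis and vertical above 2.94 rad) and ((horizontal distance between block_a and nest_left below 0.008 m and (horizontal distance between gauge and bore_a below 0.004 m and angle between gauge's own z axis and vertical below 0.09 rad and z of gauge in the frame of bore_a below 0.003 m and contact force between gauge and block_a above 0.5 N)) or (horizontal distance between block_b and nest_left below 0.008 m and (horizontal distance between gauge and bore_b below 0.004 m and angle between gauge's own z axis and vertical below 0.09 rad and z of gauge in the frame of bore_b below -0.0155 m)) or (horizontal distance between block_c and nest_left below 0.008 m and (horizontal distance between gauge and bore_c below 0.004 m and angle between gauge's own z axis and vertical below 0.09 rad and z of gauge in the frame of bore_c below -0.026 m)))), for 0.1 s.
3. the gauge, held from straight above by the top of its handle, is upright in or on the bore of the block in the middle nest and as far in as it goes (contact force between the fingers and gauge above 0.5 N and distance between the grasp point and gauge_top below 0.036 m and (angle between the grasp point's own z axis and vertical below 0.2 rad or angle between the grasp point's own z axis and vertical above 2.94 rad) and ((horizontal distance between block_a and nest_middle below 0.008 m and (horizontal distance between gauge and bore_a below 0.004 m and angle between gauge's own z axis and vertical below 0.09 rad and z of gauge in the frame of bore_a below 0.003 m and contact force between gauge and block_a above 0.5 N)) or (horizontal distance between block_b and nest_middle below 0.008 m and (horizontal distance between gauge and bore_b below 0.004 m and angle between gauge's own z axis and vertical below 0.09 rad and z of gauge in the frame of bore_b below -0.0155 m)) or (horizontal distance between block_c and nest_middle below 0.008 m and (horizontal distance between gauge and bore_c below 0.004 m and angle between gauge's own z axis and vertical below 0.09 rad and z of gauge in the frame of bore_c below -0.026 m)))), for 0.1 s.
4. the gauge, held from straight above by the top of its handle, is upright in or on the bore of the block in the right nest and as far in as it goes (contact force between the fingers and gauge above 0.5 N and distance between the grasp point and gauge_top below 0.036 m and (angle between the grasp point's own z axis and vertical below 0.2 rad or angle between the grasp point's own z axis and vertical above 2.94 rad) and ((horizontal distance between block_a and nest_right below 0.008 m and (horizontal distance between gauge and bore_a below 0.004 m and angle between gauge's own z axis and vertical below 0.09 rad and z of gauge in the frame of bore_a below 0.003 m and contact force between gauge and block_a above 0.5 N)) or (horizontal distance between block_b and nest_right below 0.008 m and (horizontal distance between gauge and bore_b below 0.004 m and angle between gauge's own z axis and vertical below 0.09 rad and z of gauge in the frame of bore_b below -0.0155 m)) or (horizontal distance between block_c and nest_right below 0.008 m and (horizontal distance between gauge and bore_c below 0.004 m and angle between gauge's own z axis and vertical below 0.09 rad and z of gauge in the frame of bore_c below -0.026 m)))), for 0.1 s.
At the end, for the whole second after the job is handed in: Gauge tip down in its stand on its collar (within 5 mm, upright within 0.06 rad), let go; the block whose bore takes the 16 mm but not the 20 mm section flat on the tray's floor; the other two flat in nests (within 8 mm of a nest's centre); all at rest (all of step 1 and linear speed of each of gauge, block_b below 0.02 m/s and x of block_b in the frame of tray between -0.045 and 0.045 m and y of block_b in the frame of tray between -0.045 and 0.045 m and z of block_b in the frame of tray below 0.008 m and angle between block_b's own z axis and vertical below 0.06 rad and ((horizontal distance between block_a and nest_left below 0.008 m and z of block_a in the frame of board below 0.01 m and angle between block_a's own z axis and vertical below 0.06 rad) or (horizontal distance between block_a and nest_middle below 0.008 m and z of block_a in the frame of board below 0.01 m and angle between block_a's own z axis and vertical below 0.06 rad) or (horizontal distance between block_a and nest_right below 0.008 m and z of block_a in the frame of board below 0.01 m and angle between block_a's own z axis and vertical below 0.06 rad)) and ((horizontal distance between block_c and nest_left below 0.008 m and z of block_c in the frame of board below 0.01 m and angle between block_c's own z axis and vertical below 0.06 rad) or (horizontal distance between block_c and nest_middle below 0.008 m and z of block_c in the frame of board below 0.01 m and angle between block_c's own z axis and vertical below 0.06 rad) or (horizontal distance between block_c and nest_right below 0.008 m and z of block_c in the frame of board below 0.01 m and angle between block_c's own z axis and vertical below 0.06 rad))); the robot touches nothing.
It fails at once if a bystander (eyepiece, cover slips, dust cap, tweezers) is moved by more than 25 mm (distance of any of eyepiece, coverslips, dust_cap, tweezers from where it was at the start of the episode above 0.025 m).
It also fails if it takes over 72 s, if anything falls off the work surface, if the arm or the gripper's body presses on something with over 40 N, if the wrist force passes 120 N, or if a joint passes its speed limit or range.

## Robot

A 7-joint arm with a two-finger parallel gripper is mounted at the origin on a cart in front of the work surface, level with it; the furniture and walls round the work are solid. World frame = base frame: x ahead of the robot, y to its left, z up, the work surface at z = 0. Lengths are in m, angles in rad, forces in N, time in s.
With the tool pointing down it reaches from about 0.425 to 0.925 m from the base axis. Payload 6.8 kg.
Tool frame: the origin (TCP) lies between the finger pads, 19 mm behind the fingertips; this is the grasp point; z points along the fingers, y is the line along which they close (so a half turn about z gives the same grasp; the last joint's range is limited). The gripper opens to 85 mm and grips with 20 to 120 N. Pads are 22 mm wide; open, the fingers measure 114 mm over their backs; the gripper's body (76 mm by 85 mm) begins 54 mm behind the grasp point. The pads swing forward as they close: fully open they stand 13 mm farther back than shut.
Start: joints at [1.134, 0.477, 0.022, 1.555, -0.011, 1.109, -0.083], TCP at [0.218, -0.639, 0.25] pointing down, gripper open.
Joint ranges: [-2.96, 2.96], [-0.34, 2.1], [-1.41, 1.46], [0.24, 2.44], [-1.37, 4.51], [0.17, 1.92], [-2.96, 2.96]. Speed limits (rad/s): [2.39, 2.39, 3.14, 3.14, 3.14, 3.14, 3.14].

## Interface

Orientations are given as a unit quaternion [w, x, y, z].
In Python, from station import bot gives the robot as it stands. The module is installed in compiled form; this text tells all that it offers.
- The arm moves only by the tool drive_tool, never from a script. Its argument "commands" is a list of rows, each an object with "hand": the opening, from 0 (shut) to 1 (fully open); "translation": the shift along the world's x, y, z in mm, a list of three; "angular": the turn, a rotation vector about the world's x, y, z in rad, a list of three. In form: [{"hand": hand, "translation": [tx, ty, tz], "angular": [ax, ay, az]}, ...]. A call has 1 to 12 rows; each row is the pose to reach, as a shift and turn from the pose commanded when the call began; what a row does not reach only later rows make up. A row lasts 1/8 s, in which the tool goes at most 62.5 mm and 10.7 degrees, less where a joint would pass 70% of its speed; a pose out of reach is approached as far as the arm can. A call with a gripper value outside its range is refused whole. The fingers move at their own pace and stop on an object; "force" is the grip in N (left out, the last holds). Time passes only in rows, so rows that repeat a pose let the fingers close. It gives the time, the measured TCP pose, the force, the opening and the grip force at its end, in the units of the state.
- bot.get_obs(): the state, without advancing time (a new reading comes with each control period).
- bot.read_camera(name): name is "side" or "top" or "wrist"; returns the picture (384x512x3 uint8, red, green, blue); there is no depth.
- bot.camera_model(name): a dict with "fx", "fy", "cx", "cy" (pixels), "view" (4x4, takes a point from world to camera coordinates). Camera axes: x right, y up, looking along -z (the intrinsics and any distortion apply to the point x, -y, -z); pixel columns grow to the right and rows downward; lengths in m; the calibration is good to about 2 mm. The wrist camera is an equidistant fisheye: a pixel r from the principal point sees the ray r / f radians off the axis. A picture is of the moment at which its call begins: read the wrist's pose just before it. camera_model takes no time and is no camera call; for the wrist camera it gives the pose at the moment of the call.
- bot.hand_in(): hands the job in; it is judged then, once.
Trained networks look in the newest picture that a camera, given by its name, has taken for a name from the list of things; names that differ only in an ending like _2 or _b are one class to them, and where a whole thing is asked for, a point or a joint stands for the part that bears it (a point fixed in the world has none). Each returns a list of dicts, best first, with "score" (0 to 1); they miss things now and then, are a little off and sometimes report something else, mostly with a low value. They report only what shows in the picture. A call takes as long as a camera call. They do not tell look-alikes from the thing itself.
- bot.find_in(camera, query): "position" ([column, row] in pixels, amid what is visible of it).
- bot.outline_of(camera, query): "pixels" (384x512 bool, what is visible of it) and "position" ([column, row] in pixels, amid what is visible of it).
The state is a dict: "t": time; "q": joint angles; "joint_vel": joint speeds; "joint_torque": joint torques, N m; "eef_pos": TCP position; "tool_rot": TCP orientation; "contact_force": force on the tool from outside, world axes, zero at the start; "torque": the same for the moment, N m; "gripper_width": opening from 0.0 (shut) to 1.0 (fully open); "grasp_force": force on a finger pad.
Only numpy, scipy, OpenCV 4.12 (cv2) and the standard library are available. Lean on these libraries where they do the work, as an engineer would, in place of code of your own. Each camera call takes 0.05 s, during which the arm holds its last target. There are 200 camera calls.

## Working session

There is one attempt and no reset: what is moved stays moved. The work goes in short steps, Python scripts to look and compute and a tool call to move; the robot and the scene stay as the last step left them, time stands still between calls to the robot, and variables do not carry over. Pictures are saved under pics/ and viewed, at most 10 in all, crops included, and the job is handed in when it is done.

Besides the shell and the picture viewer there is one more tool, called after "Emit:" by a JSON object that holds its "name" and its "arguments", one argument or row to a line. drive_tool: Moves the arm, as the interface text tells. Its arguments: {"type":"object","properties":{"commands":{"type":"array","items":{"type":"object","properties":{"hand":{"type":"number"},"translation":{"type":"array","items":{"type":"number"}},"angular":{"type":"array","items":{"type":"number"}}}}},"force":{"type":"number"}},"required":["commands"]}

```bash
mkdir -p pics
cat > h.py <<'E'
import numpy as np, cv2
from station import bot
def ray(cam,px,m=None):
    m=m or bot.camera_model(cam); V=np.array(m["view"]); R=V[:3,:3]; o=-R.T@V[:3,3]
    u=(px[0]-m["cx"])/m["fx"]; v=(px[1]-m["cy"])/m["fy"]
    if cam=="wrist":
        r=np.hypot(u,v); s=np.sin(r)/r if r>1e-9 else 1; d=np.array([u*s,v*s,np.cos(r)])
    else: d=np.array([u,v,1.])
    return o,R.T@(d*[1,-1,-1])
def onz(cam,px,z,m=None):
    o,d=ray(cam,px,m); return o+d*(z-o[2])/d[2]
def proj(cam,p,m=None):
    m=m or bot.camera_model(cam); V=np.array(m["view"]); c=(V[:3,:3]@np.asarray(p,float)+V[:3,3])*[1,-1,-1]
    if cam=="wrist":
        s=np.hypot(c[0],c[1]); k=np.arctan2(s,c[2])/max(s,1e-9); u,v=c[0]*k,c[1]*k
    else: u,v=c[0]/c[2],c[1]/c[2]
    return np.array([u*m["fx"]+m["cx"],v*m["fy"]+m["cy"]])
def snap(cam,name=None):
    im=bot.read_camera(cam)
    if name: cv2.imwrite("pics/"+name,im[:,:,::-1])
    return im
E
python3 - <<'E'
from h import *
o=bot.get_obs(); print(o["t"],o["eef_pos"],o["tool_rot"],o["contact_force"])
a=snap("top","top0.png"); b=snap("side","side0.png")
print({k:(np.round(v,3).tolist() if k=="view" else v) for k,v in bot.camera_model("top").items()})
for c in ("top","side"):
    for n in ["gauge","cradle","stand","board","tray","block_a","eyepiece","coverslips","dust_cap","tweezers"]:
        print(c,n,[(np.round(d["position"]).tolist(),round(d["score"],2)) for d in bot.find_in(c,n)][:6])
E
```

```text
0.0 [ 0.21778552 -0.63830079  0.24903327] [-8.89380512e-04  9.86511658e-01  1.63688475e-01 -2.02245371e-04] [ 0.79186533 -0.3188986  -0.33224528]
{'fx': 400.66649741087474, 'fy': 400.66649741087474, 'cx': 258.4834374318168, 'cy': 192.02412841429984, 'view': [[-0.006, -1.0, -0.009, -0.041], [0.985, -0.007, 0.172, -0.48], [-0.172, -0.007, 0.985, -1.231], [0.0, 0.0, 0.0, 1.0]]}
top gauge [([370.0, 189.0], 0.51)]
top cradle [([362.0, 195.0], 0.92)]
top stand [([312.0, 176.0], 0.79)]
top board [([236.0, 171.0], 0.81)]
top tray [([175.0, 201.0], 0.62), ([237.0, 173.0], 0.4)]
top block_a [([251.0, 166.0], 0.69), ([253.0, 226.0], 0.69), ([228.0, 160.0], 0.67), ([219.0, 230.0], 0.62), ([201.0, 156.0], 0.49)]
top eyepiece []
top coverslips []
top dust_cap [([214.0, 188.0], 0.57), ([363.0, 195.0], 0.55)]
top tweezers []
side gauge [([305.0, 140.0], 0.43)]
side cradle [([203.0, 223.0], 0.68), ([300.0, 156.0], 0.66), ([265.0, 170.0], 0.49)]
side stand [([268.0, 170.0], 0.64)]
side board [([213.0, 270.0], 0.55), ([169.0, 240.0], 0.26)]
side tray [([210.0, 269.0], 0.84)]
side block_a [([269.0, 247.0], 0.82), ([225.0, 195.0], 0.81), ([205.0, 206.0], 0.78), ([185.0, 222.0], 0.6), ([282.0, 222.0], 0.58)]
side eyepiece [([245.0, 227.0], 0.44)]
side coverslips [([221.0, 198.0], 0.59)]
side dust_cap [([224.0, 234.0], 0.57)]
side tweezers [([150.0, 276.0], 0.57)]
```

View pics/top0.png

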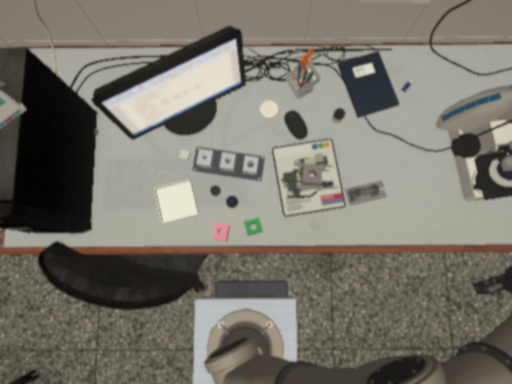

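View pics/side0.png

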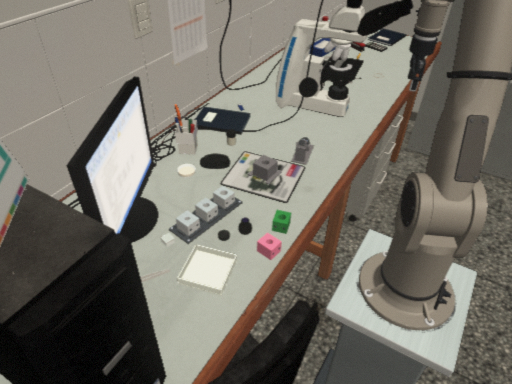

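The top view shows the gauge in its cradle at (365,192), the stand on the mouse pad at (311,175), and the board with grey blocks at (204,158), (228,161) and (250,165). The tray is at (176,201), the dust cap at (215,190), the eyepiece at (232,202) and the cover slips at (184,154).

Things that could be taken for the block: the three grey blocks on the board, pink (221,231) and green (253,226). I choose the grey ones on the board. For the gauge there is only the one in the cradle.

Run:
```python
from h import *
for n,px,z in [("cradle",(365,192),.04),("stand",(311,175),.053),("bL",(204,158),.046),("bM",(228,161),.046),("bR",(250,165),.046),("tray",(176,201),.01),("pink",(221,231),.04),("green",(253,226),.04),("eyep",(232,202),.03),("cap",(215,190),.01)]:
    print(n,np.round(onz("top",px,z),3))
a=bot.read_camera("top")
c=cv2.resize(a[145:245,140:400],None,fx=3,fy=3,interpolation=cv2.INTER_CUBIC); cv2.imwrite("pics/crop0.png",c[:,:,::-1])
```

```text
cradle [ 0.478 -0.382  0.04 ]
stand [ 0.531 -0.211  0.053]
bL [0.591 0.13  0.046]
bM [0.581 0.053 0.046]
bR [ 0.567 -0.017  0.046]
tray [0.458 0.224 0.01 ]
pink [0.357 0.074 0.04 ]
green [ 0.372 -0.026  0.04 ]
eyep [0.45  0.041 0.03 ]
cap [0.493 0.098 0.01 ]
```

View pics/crop0.png

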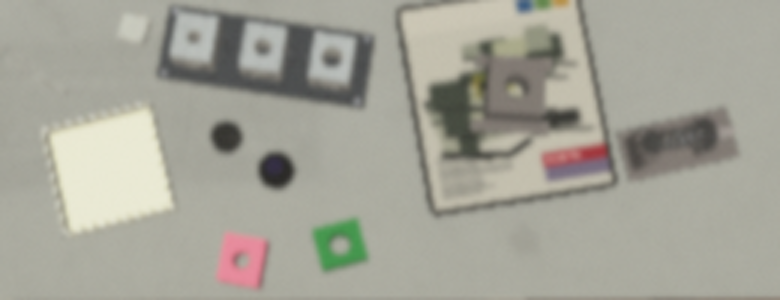

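The close crop confirms it: three grey blocks on the board at crop (195,38), (264,47) and (332,57), the stand at (515,88) on the mouse pad, and the gauge in the cradle at about (680,140). Pink is at (243,260) and green at (340,245). I'll move above the cradle to measure closely.

Emit:
{"name": "drive_tool", "arguments": {
  "commands": [
    {"hand": 1,"translation": [50,50,50],"angular": [0,0,0.18]},
    {"hand": 1,"translation": [90,90,50],"angular": [0,0,0.36]},
    {"hand": 1,"translation": [130,130,50],"angular": [0,0,0.54]},
    {"hand": 1,"translation": [170,170,50],"angular": [0,0,0.72]},
    {"hand": 1,"translation": [210,210,50],"angular": [0,0,0.9]},
    {"hand": 1,"translation": [250,250,50],"angular": [0,0,1.08]},
    {"hand": 1,"translation": [260,256,50],"angular": [0,0,1.26]},
    {"hand": 1,"translation": [260,256,50],"angular": [0,0,1.44]},
    {"hand": 1,"translation": [260,256,50],"angular": [0,0,1.5]},
    {"hand": 1,"translation": [260,256,50],"angular": [0,0,1.5]}
  ]
}}

```text
t: 2.4
eef_pos: [0.4779, -0.3829, 0.3]
tool_rot: [0.0, 0.611, 0.792, 0.0]
contact_force: [-0.8, 0.5, 0.1]
gripper_width: 0.997
grasp_force: 0.0
```

Run:
```python
from h import *
o=bot.get_obs(); print(o["t"],o["eef_pos"],o["tool_rot"],o["q"],o["contact_force"])
m=bot.camera_model("wrist"); V=np.array(m["view"]); print(-V[:3,:3].T@V[:3,3], -V[2,:3], m["fx"],m["cx"],m["cy"])
a=snap("wrist","w1.png")
for n in ["gauge","gauge_top","cradle","stand"]:
    print(n,[(np.round(d["position"]).tolist(),round(d["score"],2)) for d in bot.find_in("wrist",n)][:4])
```

```text
2.4 [ 0.47790751 -0.38294266  0.30003653] [2.85116841e-05 6.10609069e-01 7.91932170e-01 2.87329078e-05] [ 0.86723084  0.3605087  -0.38378842  1.63255002  0.14350755  1.17637405
  0.70763525] [-0.84922795  0.48406273  0.10448154]
[ 0.45921759 -0.31562938  0.42319465] [ 0.07024625 -0.2690046  -0.96057378] 297.3186396354542 253.94821252152042 187.54042986745915
gauge [([255.0, 163.0], 0.85)]
gauge_top [([257.0, 167.0], 0.95)]
cradle [([249.0, 155.0], 0.58)]
stand [([323.0, 49.0], 0.59)]
```

View pics/w1.png

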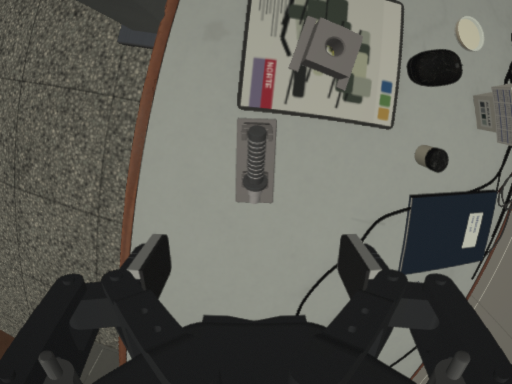

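The handle end is at about (257,130) and the tip is at the bottom near (254,196), so the tip points towards -y. The stand is at (333,45). Next I'll fit silhouettes to the masks.

```bash
cat >> h.py <<'E'
from scipy.optimize import minimize
def cyl(r,z0,z1,n=24):
    t=np.linspace(0,2*np.pi,n,endpoint=False); return np.array([[r*np.cos(a),r*np.sin(a),z] for z in (z0,z1) for a in t])
def box(x,y,z0,z1,cx=0,cy=0): return np.array([[cx+i*x/2,cy+j*y/2,z] for i in (-1,1) for j in (-1,1) for z in (z0,z1)])
GAUGE=[cyl(.008,0,.018),cyl(.010,.018,.036),cyl(.017,.036,.042),cyl(.011,.042,.122)]
def cradled():
    c,s=np.cos(np.pi/6),.5; a=np.array([0,-c,s]); e2=np.array([0,s,c]); e1=np.array([1,0,0.])
    return [p[:,[0]]*e1+p[:,[1]]*e2+p[:,[2]]*a+[0,.053,.022] for p in GAUGE]
def place(parts,x,y,yaw,z=0):
    c,s=np.cos(yaw),np.sin(yaw); R=np.array([[c,-s,0],[s,c,0],[0,0,1]]); return [p@R.T+[x,y,z] for p in parts]
def render(cam,parts,m,k=4):
    im=np.zeros((384*k,512*k),np.uint8)
    for p in parts:
        uv=np.array([proj(cam,q,m) for q in p]); h=cv2.convexHull(((uv+.5)*k-.5).astype(np.float32))
        cv2.fillConvexPoly(im,np.round(h).astype(np.int32),1)
    return im>0
def fit(cam,parts,mask,x0,m,z=0,steps=(.01,.01,.15)):
    M=cv2.resize(mask.astype(np.uint8),None,fx=4,fy=4,interpolation=cv2.INTER_NEAREST)>0
    def f(x):
        S=render(cam,place(parts,x[0],x[1],x[2],z),m); return 1-(S&M).sum()/max(1,(S|M).sum())
    sx=np.vstack([x0]+[np.array(x0)+np.eye(3)[i]*steps[i] for i in range(3)])
    r=minimize(f,x0,method="Nelder-Mead",options=dict(initial_simplex=sx,xatol=2e-4,fatol=5e-4,maxiter=120)); return r.x,1-r.fun
def best(cam,name,near):
    L=bot.outline_of(cam,name); L=[d for d in L if np.hypot(*(np.array(d["position"])-near))<40]
    return L[0]["pixels"] if L else None
E
python3 - <<'E'
from h import *
m=bot.camera_model("wrist"); a=snap("wrist")
g=best("wrist","gauge",(255,163)); s=best("wrist","stand",(330,47))
x,i=fit("wrist",cradled(),g,[.478,-.27,np.pi+.25],m); print("cradle",x,i)
T=place(cradled(),*x)
st=[box(.06,.06,0,.05),box(.086,.084,0,.006)]
y,j=fit("wrist",[box(.06,.06,0,.05)],s,[.53,-.2,.2],m,.003); print("stand",y,j)
print("coll mask centroid check", [np.round(proj("wrist",p,m)) for p in (place([np.array([[0,.053,.022],[0,-.053,.083]])],*x)[0])])
v=cv2.resize(a,None,fx=4,fy=4,interpolation=cv2.INTER_CUBIC)
for P,k,c in ((T,g,(255,0,0)),(place(st,*y,.003),s,(0,255,0))):
    cs,_=cv2.findContours(render("wrist",P,m).astype(np.uint8),0,1); cv2.drawContours(v,cs,-1,c,1)
for P in place([box(.056,.124,0,.0005)],*x): cs,_=cv2.findContours(render("wrist",[P],m).astype(np.uint8),0,1); cv2.drawContours(v,cs,-1,(255,255,0),1)
cv2.imwrite("pics/fit1.png",cv2.resize(v[0:840,880:1600],None,fx=.7,fy=.7)[:,:,::-1])
E
```

```text
cradle [ 0.478      -0.27        3.39159265] 0.0
stand [ 0.53683064 -0.21562312 -0.06373196] 0.7581528927181348
coll mask centroid check [array([276., 114.]), array([281.,  25.])]
```

View pics/fit1.png

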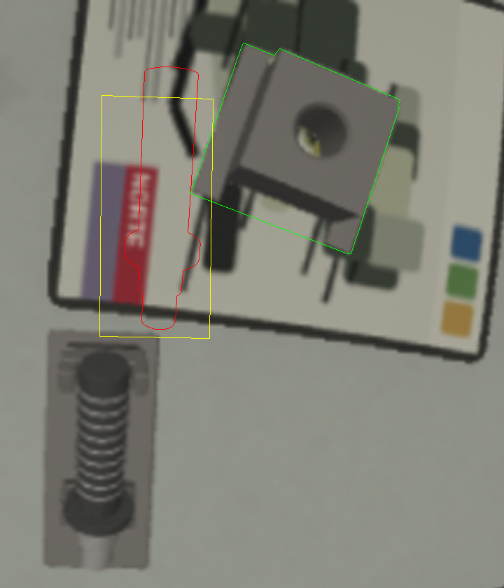

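The overlay shows the stand roughly matched, but the gauge start was wrong by 10 cm. I'll refit from a start at the gauge, with the feet included for the stand.

Run:
```python
from h import *
m=bot.camera_model("wrist"); a=snap("wrist")
g=best("wrist","gauge",(255,163)); s=best("wrist","stand",(330,47))
p0=onz("wrist",(255,163),.05,m); print(p0)
x,i=fit("wrist",cradled(),g,[p0[0],p0[1],np.pi+.25],m); print("cradle",x,i)
st=[box(.06,.06,0,.05),box(.086,.084,0,.006)]
y,j=fit("wrist",st,s,[.537,-.215,-.06],m,.003); print("stand",y,j)
print("hole by pixel", onz("wrist",(220+ (320/.7)/4, (133/.7)/4),.053,m))
c=best("wrist","cradle",(255,160))
if c is not None: print("cradle", fit("wrist",[box(.056,.124,0,.012)]+cradled()[3:],c,x,m))
v=cv2.resize(a,None,fx=4,fy=4,interpolation=cv2.INTER_CUBIC)
for P,c in ((place(cradled()[2:3],*x),(255,0,0)),(place(cradled()[3:],*x),(255,0,0)),(place(st,*y,.003),(0,255,0)),(place([cyl(.012,.05,.05)],*y,.003),(0,255,0)),(place([box(.056,.124,0,.0005)],*x),(255,255,0))):
    cs,_=cv2.findContours(render("wrist",P,m).astype(np.uint8),0,1); cv2.drawContours(v,cs,-1,c,1)
cv2.imwrite("pics/fit2.png",cv2.resize(v[0:840,880:1600],None,fx=.7,fy=.7)[:,:,::-1])
```

```text
[ 0.47956491 -0.38811974  0.05      ]
cradle [ 0.48131775 -0.39457658  3.37117874] 0.9284917160271268
stand [ 0.53740524 -0.21451162 -0.08434944] 0.8900731343800908
hole by pixel [ 0.53695153 -0.21720007  0.053     ]
cradle (array([ 0.48090252, -0.39372702,  3.36579142]), np.float64(0.5737725839091357))
```

View pics/fit2.png

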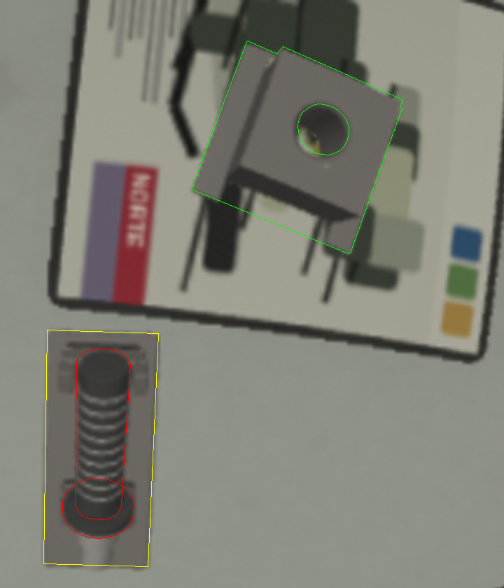

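The overlay now matches well: the yellow base, the red collar and handle, and the stand's hole at (323,130). I'll grasp the handle with the tool tilted 15° towards the tip.

Emit:
{"name": "drive_tool", "arguments": {
  "commands": [
    {"hand": 1,"translation": [0,4,-60],"angular": [-0.13,-0.03,-0.028]},
    {"hand": 1,"translation": [-1,4,-115],"angular": [-0.253,-0.059,-0.028]},
    {"hand": 1,"translation": [-1,4,-170],"angular": [-0.253,-0.059,-0.028]},
    {"hand": 1,"translation": [-1,4,-210],"angular": [-0.253,-0.059,-0.028]},
    {"hand": 1,"translation": [-1,4,-238],"angular": [-0.253,-0.059,-0.028]},
    {"hand": 1,"translation": [-1,4,-238],"angular": [-0.253,-0.059,-0.028]}
  ],
  "force": 40
}}

```text
t: 3.75
eef_pos: [0.4758, -0.378, 0.06]
tool_rot: [0.098, 0.616, 0.777, -0.082]
contact_force: [-0.1, 0.1, -0.1]
gripper_width: 1.003
grasp_force: 0.0
```

Emit:
{"name": "drive_tool", "arguments": {
  "commands": [
    {"hand": 0.2,"translation": [0,0,0],"angular": [0,0,0]},
    {"hand": 0,"translation": [0,0,0],"angular": [0,0,0]},
    {"hand": 0,"translation": [0,0,0],"angular": [0,0,0]},
    {"hand": 0,"translation": [0,0,0],"angular": [0,0,0]},
    {"hand": 0,"translation": [0,0,0],"angular": [0,0,0]},
    {"hand": 0,"translation": [0,0,0],"angular": [0,0,0]}
  ]
}}

```text
t: 4.5
eef_pos: [0.4779, -0.3792, 0.063]
tool_rot: [0.101, 0.616, 0.777, -0.082]
contact_force: [0.8, 1.4, 6.2]
gripper_width: 0.248
grasp_force: 39.5
```

Emit:
{"name": "drive_tool", "arguments": {
  "commands": [
    {"hand": 0,"translation": [0,0,40],"angular": [0,0,0]},
    {"hand": 0,"translation": [0,0,90],"angular": [0,0,0]},
    {"hand": 0,"translation": [5,20,120],"angular": [0.17,0.04,0]},
    {"hand": 0,"translation": [20,50,120],"angular": [0.34,0.08,0]},
    {"hand": 0,"translation": [35,80,120],"angular": [0.51,0.12,0]},
    {"hand": 0,"translation": [50,110,120],"angular": [0.68,0.16,0]},
    {"hand": 0,"translation": [55,140,120],"angular": [0.85,0.2,0]},
    {"hand": 0,"translation": [60,162,110],"angular": [1.02,0.238,0]},
    {"hand": 0,"translation": [60,162,110],"angular": [1.02,0.238,0]},
    {"hand": 0,"translation": [60,162,110],"angular": [1.02,0.238,0]}
  ]
}}

```text
t: 5.75
eef_pos: [0.5369, -0.2173, 0.1722]
tool_rot: [-0.3, 0.573, 0.725, 0.237]
contact_force: [-0.4, -0.8, -1.5]
gripper_width: 0.248
grasp_force: 40.8
```

Run:
```python
from h import *
from scipy.spatial.transform import Rotation as Ro
o=bot.get_obs(); q=o["tool_rot"]; R=Ro.from_quat(np.r_[q[1:],q[0]]).as_matrix()
print(o["t"],o["eef_pos"],R.round(3),np.round(o["q"],2),o["grasp_force"])
a=snap("side"); b=snap("top"); w=snap("wrist")
for c in ("top","side","wrist"):
    m=bot.camera_model(c); print(c,proj(c,o["eef_pos"],m),proj(c,o["eef_pos"]-[0,0,.08],m),proj(c,[.537,-.2165,.053],m))
S=proj("side",o["eef_pos"]).astype(int)
cr=a[S[1]-50:S[1]+80,S[0]-70:S[0]+70]
cv2.imwrite("pics/s2.png",np.hstack([cv2.resize(cr,(400,371),interpolation=2),cv2.resize(w,(400,371))])[:,:,::-1])
```

```text
5.75 [ 0.53689753 -0.21726061  0.17217368] [[-0.162  0.973 -0.164]
 [ 0.689  0.231  0.687]
 [ 0.707 -0.002 -0.708]] [ 0.9   0.8  -0.56  1.5  -0.22  1.43  0.7 ] 40.828394293785095
top [318.21370694 164.19802875] [314.61098016 170.46704169] [312.7687124  173.22306373]
side [267.11039612 131.24841373] [266.14363267 152.09309963] [265.55667322 161.82496285]
wrist [255.05937185 256.95219112] [254.77429493 285.47453533] [255.01687275 292.34741086]
```

View pics/s2.png

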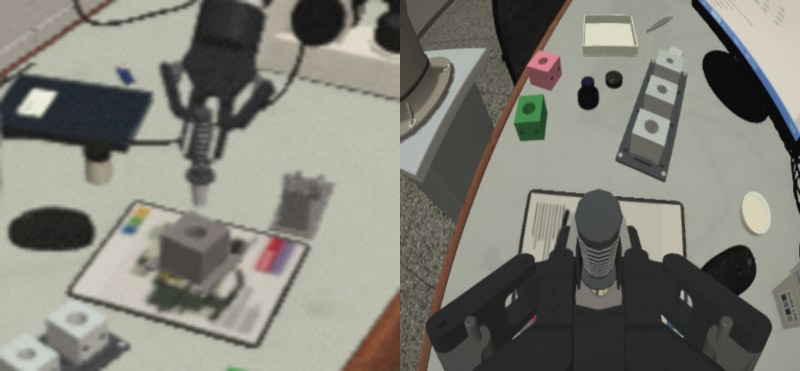

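The gauge hangs upright right over the stand. Lowering it.

Emit:
{"name": "drive_tool", "arguments": {
  "commands": [
    {"hand": 0,"translation": [0,0,-25],"angular": [0,0,0]},
    {"hand": 0,"translation": [0,0,-36],"angular": [0,0,0]},
    {"hand": 0,"translation": [0,0,-46],"angular": [0,0,0]},
    {"hand": 0,"translation": [0,0,-54],"angular": [0,0,0]},
    {"hand": 0,"translation": [0,0,-54],"angular": [0,0,0]}
  ]
}}

```text
t: 6.52
eef_pos: [0.5367, -0.2167, 0.1173]
tool_rot: [-0.302, 0.573, 0.724, 0.237]
contact_force: [-0.2, 0.8, -1.5]
gripper_width: 0.244
grasp_force: 40.8
```

Free so far. Continuing to the seat.

Emit:
{"name": "drive_tool", "arguments": {
  "commands": [
    {"hand": 0,"translation": [0,0,-8],"angular": [0,0,0]},
    {"hand": 0,"translation": [0,0,-14],"angular": [0,0,0]},
    {"hand": 0,"translation": [0,0,-18],"angular": [0,0,0]},
    {"hand": 0,"translation": [0,0,-18],"angular": [0,0,0]}
  ]
}}

```text
t: 7.02
eef_pos: [0.5369, -0.2168, 0.0997]
tool_rot: [-0.302, 0.573, 0.724, 0.237]
contact_force: [0.1, 0.6, -1.8]
gripper_width: 0.24
grasp_force: 40.8
```

Emit:
{"name": "drive_tool", "arguments": {
  "commands": [
    {"hand": 0,"translation": [0,0,-1],"angular": [0,0,0]},
    {"hand": 0,"translation": [0,0,-2],"angular": [0,0,0]},
    {"hand": 0,"translation": [0,0,-3],"angular": [0,0,0]},
    {"hand": 0,"translation": [0,0,-4],"angular": [0,0,0]}
  ]
}}

```text
t: 7.52
eef_pos: [0.537, -0.2167, 0.0974]
tool_rot: [-0.302, 0.573, 0.724, 0.238]
contact_force: [-1.6, -2.1, 9.3]
gripper_width: 0.243
grasp_force: 41.5
```

Seated: contact is at the expected height. Releasing and backing out along the tool axis.

Emit:
{"name": "drive_tool", "arguments": {
  "commands": [
    {"hand": 0.5,"translation": [0,0,2],"angular": [0,0,0]},
    {"hand": 0.8,"translation": [0,0,2],"angular": [0,0,0]},
    {"hand": 1,"translation": [0,0,2],"angular": [0,0,0]},
    {"hand": 1,"translation": [0,0,2],"angular": [0,0,0]},
    {"hand": 1,"translation": [8,-32,34],"angular": [0,0,0]},
    {"hand": 1,"translation": [16,-69,71],"angular": [0,0,0]},
    {"hand": 1,"translation": [18,-75,120],"angular": [-0.18,-0.042,0]},
    {"hand": 1,"translation": [15,-70,150],"angular": [-0.36,-0.084,0]},
    {"hand": 1,"translation": [10,-70,180],"angular": [-0.54,-0.126,0]},
    {"hand": 1,"translation": [0,-70,200],"angular": [-0.765,-0.179,0]},
    {"hand": 1,"translation": [0,-70,200],"angular": [-0.765,-0.179,0]}
  ]
}}

```text
t: 8.9
eef_pos: [0.5378, -0.2843, 0.2993]
tool_rot: [0.001, 0.62, 0.785, -0.001]
contact_force: [-0.0, 0.2, -0.4]
gripper_width: 1.001
grasp_force: 0.0
```

Run:
```python
from h import *
o=bot.get_obs(); print(o["t"],o["eef_pos"],o["tool_rot"],o["q"],o["contact_force"])
m=bot.camera_model("wrist"); a=snap("wrist","w3.png")
STAND=[.537,-.2165,.017]
for n,px in (("gauge",None),):
    L=bot.outline_of("wrist",n); print([(np.round(d["position"]),d["score"]) for d in L])
    print("expected",proj("wrist",np.array([.537,-.2165,.1]),m))
    g=L[0]["pixels"]
x,i=fit("wrist",[p for p in GAUGE[2:]],g,[.537,-.2165,0],m,.017); print("gauge fit",x,i)
s=best("wrist","stand",L[0]["position"])
if s is not None: print(fit("wrist",[box(.06,.06,0,.05),box(.086,.084,0,.006)]+[p+[0,0,.014] for p in GAUGE[2:]],s|g,[.537,-.2165,-.084],m,.003))
v=cv2.resize(a,None,fx=4,fy=4,interpolation=2)
for P,c in ((place(GAUGE[2:3],*x,.017),(255,0,0)),(place(GAUGE[3:],*x,.017),(255,0,0))):
    cs,_=cv2.findContours(render("wrist",P,m).astype(np.uint8),0,1); cv2.drawContours(v,cs,-1,c,1)
P=(proj("wrist",[.537,-.2165,.08],m)*4).astype(int); cv2.imwrite("pics/fit3.png",v[max(0,P[1]-270):P[1]+270,max(0,P[0]-350):P[0]+350,::-1])
```

```text
8.9 [ 0.53777964 -0.28432566  0.29931921] [ 0.00146697  0.61950825  0.7849883  -0.00085977] [ 0.73271978  0.36249787 -0.45659837  1.64125295  0.17311853  1.17546727
  0.46982   ] [-0.02703949  0.15367425 -0.43183994]
[(array([268., 107.]), 0.57)]
expected [268.92708981 106.62863656]
gauge fit [ 0.53499849 -0.21636706  0.12146845] 0.9077167859984089
(array([ 0.53753618, -0.21612247, -0.06413787]), np.float64(0.8494223743540796))
```

View pics/fit3.png

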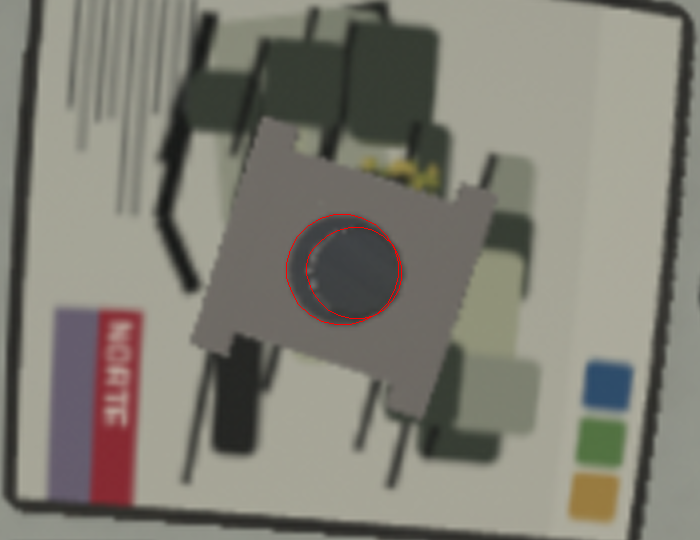

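The gauge stands upright in the stand, with its top at about (355,272) of the crop and the collar concentric within about 2 mm. I'll position the tool above it.

Emit:
{"name": "drive_tool", "arguments": {
  "commands": [
    {"hand": 1,"translation": [0,35,0],"angular": [0,0,0]},
    {"hand": 1,"translation": [0,68,-10],"angular": [0,0,0]},
    {"hand": 1,"translation": [0,68,-60],"angular": [0,0,0]},
    {"hand": 1,"translation": [0,68,-105],"angular": [0,0,0]},
    {"hand": 1,"translation": [0,68,-105],"angular": [0,0,0]}
  ]
}}

```text
t: 9.68
eef_pos: [0.5339, -0.2196, 0.1859]
tool_rot: [-0.007, 0.622, 0.783, -0.002]
contact_force: [0.3, -0.0, 0.1]
gripper_width: 0.997
grasp_force: 0.0
```

Emit:
{"name": "drive_tool", "arguments": {
  "commands": [
    {"hand": 1,"translation": [1,2,-20],"angular": [0,0,0]},
    {"hand": 1,"translation": [1,2,-20],"angular": [0,0,0]},
    {"hand": 1,"translation": [1,2,-20],"angular": [0,0,0]}
  ]
}}

```text
t: 10.05
eef_pos: [0.5387, -0.2176, 0.1722]
tool_rot: [-0.001, 0.622, 0.783, -0.0]
contact_force: [-0.1, -0.5, 0.5]
gripper_width: 1.002
grasp_force: 0.0
```

Emit:
{"name": "drive_tool", "arguments": {
  "commands": [
    {"hand": 1,"translation": [-2,1,-30],"angular": [0,0,0]},
    {"hand": 1,"translation": [-2,1,-55],"angular": [0,0,0]},
    {"hand": 1,"translation": [-2,1,-55],"angular": [0,0,0]},
    {"hand": 0.3,"translation": [-2,1,-55],"angular": [0,0,0]},
    {"hand": 0.1,"translation": [-2,1,-55],"angular": [0,0,0]},
    {"hand": 0,"translation": [-2,1,-55],"angular": [0,0,0]},
    {"hand": 0,"translation": [-2,1,-55],"angular": [0,0,0]},
    {"hand": 0,"translation": [-2,1,-55],"angular": [0,0,0]},
    {"hand": 0,"translation": [-2,1,-55],"angular": [0,0,0]}
  ],
  "force": 40
}}

```text
t: 11.18
eef_pos: [0.5365, -0.216, 0.1167]
tool_rot: [-0.001, 0.621, 0.784, -0.0]
contact_force: [-0.5, -0.7, 5.1]
gripper_width: 0.245
grasp_force: 39.5
```

Emit:
{"name": "drive_tool", "arguments": {
  "commands": [
    {"hand": 0,"translation": [0,0,30],"angular": [0,0,0]},
    {"hand": 0,"translation": [0,0,80],"angular": [0,0,0]},
    {"hand": 0,"translation": [5,20,120],"angular": [0,0,-0.13]},
    {"hand": 0,"translation": [15,60,143],"angular": [0,0,-0.26]},
    {"hand": 0,"translation": [28,100,143],"angular": [0,0,-0.39]},
    {"hand": 0,"translation": [33,126,143],"angular": [0,0,-0.39]},
    {"hand": 0,"translation": [33,126,143],"angular": [0,0,-0.39]},
    {"hand": 0,"translation": [33,126,143],"angular": [0,0,-0.39]}
  ]
}}

```text
t: 12.18
eef_pos: [0.5683, -0.091, 0.2583]
tool_rot: [-0.002, 0.761, 0.648, -0.001]
contact_force: [-0.1, -0.4, -1.2]
gripper_width: 0.246
grasp_force: 40.2
```

```bash
cat >> h.py <<'E'
def bores(name,pts,k=8):
    "crop around predicted bore mouths (world pts)"
    m=bot.camera_model("wrist"); a=snap("wrist"); return m,a
E
python3 - <<'E'
from h import *
o=bot.get_obs(); print(o["t"],o["eef_pos"],o["tool_rot"],o["grasp_force"])
m=bot.camera_model("wrist"); a=snap("wrist","w4.png")
for n in ("block_a","bore_a","board","gauge"):
    print(n,[(np.round(d["position"],1).tolist(),round(d["score"],2),np.round(onz("wrist",d["position"],.046,m)[:2],4).tolist()) for d in bot.find_in("wrist",n)])
E
```

```text
12.175 [ 0.56833166 -0.0910138   0.2583269 ] [-0.00211476  0.76145532  0.64821305 -0.00107938] 40.185216665267944
block_a [([240.8, 106.1], 0.86, [0.5629, -0.0222]), ([244.6, 39.5], 0.82, [0.5793, 0.0525]), ([82.2, 70.8], 0.77, [0.3749, 0.0655]), ([100.4, 138.8], 0.64, [0.3838, -0.0255]), ([247.2, 4.0], 0.53, [0.5889, 0.0949])]
bore_a [([101.8, 138.3], 0.92, [0.386, -0.0253]), ([78.6, 71.0], 0.77, [0.3694, 0.0669]), ([247.3, 35.5], 0.69, [0.583, 0.0567]), ([248.5, 1.5], 0.58, [0.5909, 0.0978])]
board [([249.5, 72.6], 0.71, [0.5785, 0.0137])]
gauge [([256.0, 245.7], 0.9, [0.5528, -0.1937]), ([247.4, 70.6], 0.55, [0.5766, 0.0164])]
```

View pics/w4.png

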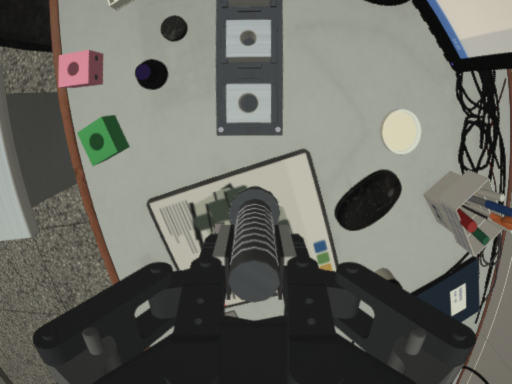

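The picture shows only two blocks, with bores at (248,38) and (249,103), and the gauge hanging at (253,245). I'll shift 60 mm in +y to see all three.

Emit:
{"name": "drive_tool", "arguments": {
  "commands": [
    {"hand": 0,"translation": [4,30,0],"angular": [0,0,0]},
    {"hand": 0,"translation": [8,61,0],"angular": [0,0,0]},
    {"hand": 0,"translation": [8,61,0],"angular": [0,0,0]},
    {"hand": 0,"translation": [8,61,0],"angular": [0,0,0]}
  ]
}}

```text
t: 12.92
eef_pos: [0.5769, -0.0299, 0.2589]
tool_rot: [-0.002, 0.761, 0.648, -0.001]
contact_force: [0.7, -0.4, -2.4]
gripper_width: 0.244
grasp_force: 40.2
```

Run:
```python
from h import *
o=bot.get_obs(); print(o["t"],o["eef_pos"],o["tool_rot"],o["grasp_force"])
m=bot.camera_model("wrist"); a=snap("wrist")
pts=[(.591,.13),(.579,.053),(.565,-.02)]
crops=[]
for n,p in zip("LMR",pts):
    c=proj("wrist",[*p,.046],m); u,v=np.round(c).astype(int); print(n,c)
    h=36; y0,x0=max(0,v-h),max(0,u-h); cr=a[y0:v+h,x0:u+h]; k=7
    big=cv2.resize(cr,None,fx=k,fy=k,interpolation=2); g=cv2.cvtColor(big,cv2.COLOR_RGB2GRAY)
    t,bw=cv2.threshold(g,0,255,cv2.THRESH_OTSU)
    cs,hi=cv2.findContours(bw,cv2.RETR_CCOMP,cv2.CHAIN_APPROX_NONE)
    for i,ct in enumerate(cs):
        A=cv2.contourArea(ct)
        if A<1500: continue
        cv2.drawContours(big,[ct],-1,(255,0,0) if hi[0][i][3]<0 else (0,255,0),1)
        pp=np.array([onz("wrist",((q[0]+.5)/k-.5+x0,(q[1]+.5)/k-.5+y0),.046,m)[:2] for q in ct[:,0,:]],np.float32)
        r=cv2.minAreaRect(pp); print("  hole" if hi[0][i][3]>=0 else "  face",np.round(r[0],4),np.round(r[1],4),round(r[2],1), "area mm2",round(cv2.contourArea(pp)*1e6))
    crops.append(cv2.copyMakeBorder(big,0,504-big.shape[0],0,504-big.shape[1],0)[:, :])
cv2.imwrite("pics/b5.png",cv2.resize(np.hstack(crops),(798,266),interpolation=cv2.INTER_AREA)[:,:,::-1]); cv2.imwrite("pics/w5.png",a[:,:,::-1])
```

```text
12.925 [ 0.57689611 -0.02988019  0.25891505] [-1.67356851e-03  7.61466964e-01  6.48201287e-01 -5.93787620e-04] 40.17976641654968
L [244.89900539  25.76268839]
  face [0.5952 0.1283] [0.0448 0.0504] 81.1 area mm2 2224
  hole [0.5949 0.1281] [0.0133 0.0139] 33.4 area mm2 146
  face [0.5891 0.1262] [0.0756 0.0814] 80.0 area mm2 1169
M [245.23928028  92.79345336]
  face [0.5833 0.0544] [0.0445 0.0506] 81.0 area mm2 2223
  hole [0.5832 0.0543] [0.0175 0.0178] 10.9 area mm2 246
  face [0.5429 0.0601] [0.0825 0.0094] 80.3 area mm2 711
R [243.57677411 157.87930836]
  face [ 0.5717 -0.0194] [0.0448 0.0507] 80.8 area mm2 2241
  hole [ 0.5707 -0.0188] [0.0217 0.02  ] 61.4 area mm2 347
  face [ 0.5642 -0.0201] [0.0851 0.0856] 80.9 area mm2 1742
```

View pics/b5.png

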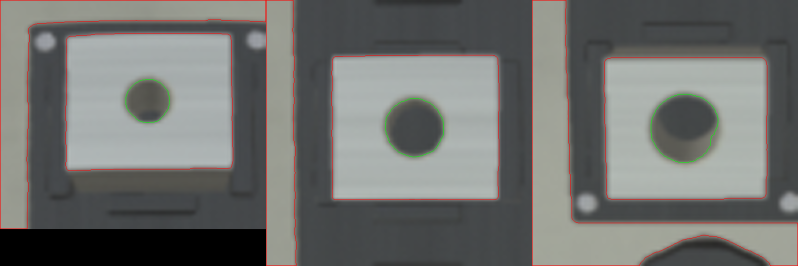

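The faces measure 44.7 x 50.5 mm as they must. The bores appear as about 14 mm on the left (crop (148,100)), 17.5 mm in the middle (413,127) and 21 mm on the right (685,128). I'll check the held gauge's offset from the TCP numerically in the same picture.

Run:
```python
from h import *
m=bot.camera_model("wrist"); o=bot.get_obs(); a=snap("wrist"); L=bot.outline_of("wrist","gauge"); print([(np.round(d["position"]),round(d["score"],2)) for d in L])
g=L[0]["pixels"]; e=o["eef_pos"]; print(e)
P=place(GAUGE,e[0],e[1],0,e[2]-.0997)
S=render("wrist",P,m,4); M=cv2.resize(g.astype(np.uint8),None,fx=4,fy=4,interpolation=0)>0
for n,X in (("model",S),("mask",M)):
    r,c=np.where(X); print(n,r.min()/4,r.max()/4,c.min()/4,c.max()/4, "top rows cols",[(np.where(X[k*4])[0].min()/4,np.where(X[k*4])[0].max()/4) for k in range(int(r.min()/4)+3,int(r.min()/4)+40,6) if X[k*4].any()])
# restrict to collar and below
x,i=fit("wrist",GAUGE,g,[e[0],e[1],0],m,e[2]-.0997); print("fit",x,i,x[:2]-e[:2])
```

```text
[(array([258., 245.]), 0.72)]
[ 0.57685952 -0.03034791  0.25885173]
model 184.25 304.25 228.75 282.75 top rows cols [(np.float64(247.5), np.float64(264.25)), (np.float64(237.5), np.float64(273.75)), (np.float64(233.0), np.float64(278.25)), (np.float64(231.0), np.float64(280.5)), (np.float64(229.75), np.float64(281.5)), (np.float64(230.0), np.float64(281.25)), (np.float64(232.25), np.float64(279.0))]
mask 186.0 301.75 228.0 279.75 top rows cols [(np.float64(244.0), np.float64(262.75)), (np.float64(236.0), np.float64(271.75)), (np.float64(233.0), np.float64(276.75)), (np.float64(231.0), np.float64(277.75)), (np.float64(230.0), np.float64(278.75)), (np.float64(232.0), np.float64(277.75)), (np.float64(234.0), np.float64(273.75))]
fit [ 0.57632045 -0.02964962  0.12641052] 0.9109779735682819 [-0.00053907  0.00069829]
```

The gauge is within 1 mm of the TCP. Moving above the left block.

Emit:
{"name": "drive_tool", "arguments": {
  "commands": [
    {"hand": 0,"translation": [5,40,0],"angular": [0,0,0]},
    {"hand": 0,"translation": [11,95,0],"angular": [0,0,0]},
    {"hand": 0,"translation": [17,140,-20],"angular": [0,0,0]},
    {"hand": 0,"translation": [18,158,-60],"angular": [0,0,0]},
    {"hand": 0,"translation": [18,158,-90],"angular": [0,0,0]},
    {"hand": 0,"translation": [18,158,-100],"angular": [0,0,0]},
    {"hand": 0,"translation": [18,158,-100],"angular": [0,0,0]},
    {"hand": 0,"translation": [18,158,-100],"angular": [0,0,0]}
  ]
}}

```text
t: 14.08
eef_pos: [0.596, 0.1289, 0.1605]
tool_rot: [-0.001, 0.762, 0.648, 0.001]
contact_force: [-0.2, 0.1, -2.1]
gripper_width: 0.246
grasp_force: 40.1
```

Emit:
{"name": "drive_tool", "arguments": {
  "commands": [
    {"hand": 0,"translation": [0,0,-8],"angular": [0,0,0]},
    {"hand": 0,"translation": [0,0,-12],"angular": [0,0,0]},
    {"hand": 0,"translation": [0,0,-15],"angular": [0,0,0]},
    {"hand": 0,"translation": [0,0,-16],"angular": [0,0,0]},
    {"hand": 0,"translation": [0,0,-17],"angular": [0,0,0]},
    {"hand": 0,"translation": [0,0,-17],"angular": [0,0,0]}
  ]
}}

```text
t: 14.82
eef_pos: [0.596, 0.1294, 0.144]
tool_rot: [-0.001, 0.761, 0.648, 0.001]
contact_force: [-3.1, -1.3, 10.3]
gripper_width: 0.247
grasp_force: 41.2
```

It stops at the mouth: the left bore is too tight. Hold briefly, then lift and move over the middle block.

Emit:
{"name": "drive_tool", "arguments": {
  "commands": [
    {"hand": 0,"translation": [0,0,0],"angular": [0,0,0]},
    {"hand": 0,"translation": [0,0,0],"angular": [0,0,0]},
    {"hand": 0,"translation": [0,0,25],"angular": [0,0,0]},
    {"hand": 0,"translation": [-6,-37,27],"angular": [0,0,0]},
    {"hand": 0,"translation": [-12.5,-75,27],"angular": [0,0,0]},
    {"hand": 0,"translation": [-12.5,-75,20],"angular": [0,0,0]},
    {"hand": 0,"translation": [-12.5,-75,16],"angular": [0,0,0]},
    {"hand": 0,"translation": [-12.5,-75,16],"angular": [0,0,0]},
    {"hand": 0,"translation": [-12.5,-75,16],"angular": [0,0,0]}
  ]
}}

```text
t: 15.95
eef_pos: [0.5826, 0.0554, 0.1581]
tool_rot: [-0.002, 0.761, 0.649, -0.0]
contact_force: [0.0, 0.0, -1.8]
gripper_width: 0.247
grasp_force: 40.1
```

Emit:
{"name": "drive_tool", "arguments": {
  "commands": [
    {"hand": 0,"translation": [0.5,-0.5,-8],"angular": [0,0,0]},
    {"hand": 0,"translation": [0.5,-0.5,-12],"angular": [0,0,0]},
    {"hand": 0,"translation": [0.5,-0.5,-15],"angular": [0,0,0]},
    {"hand": 0,"translation": [0.5,-0.5,-19],"angular": [0,0,0]},
    {"hand": 0,"translation": [0.5,-0.5,-22],"angular": [0,0,0]},
    {"hand": 0,"translation": [0.5,-0.5,-22],"angular": [0,0,0]}
  ]
}}

```text
t: 16.7
eef_pos: [0.5829, 0.0537, 0.1358]
tool_rot: [-0.002, 0.761, 0.649, -0.0]
contact_force: [0.8, 1.2, -2.4]
gripper_width: 0.247
grasp_force: 40.1
```

Inside the bore by about 10 mm, free. Continuing to the shoulder.

Emit:
{"name": "drive_tool", "arguments": {
  "commands": [
    {"hand": 0,"translation": [0,0,-4],"angular": [0,0,0]},
    {"hand": 0,"translation": [0,0,-7],"angular": [0,0,0]},
    {"hand": 0,"translation": [0,0,-9],"angular": [0,0,0]},
    {"hand": 0,"translation": [0,0,-10.5],"angular": [0,0,0]},
    {"hand": 0,"translation": [0,0,-10.5],"angular": [0,0,0]},
    {"hand": 0,"translation": [0,0,-10.5],"angular": [0,0,0]}
  ]
}}

```text
t: 17.45
eef_pos: [0.5834, 0.054, 0.1272]
tool_rot: [-0.001, 0.761, 0.649, 0.0]
contact_force: [-3.0, 0.1, 11.8]
gripper_width: 0.247
grasp_force: 41.3
```

The middle bore takes 18 mm and stops the shoulder, so it is the fitting one. On to the right block.

Emit:
{"name": "drive_tool", "arguments": {
  "commands": [
    {"hand": 0,"translation": [0,0,0],"angular": [0,0,0]},
    {"hand": 0,"translation": [0,0,20],"angular": [0,0,0]},
    {"hand": 0,"translation": [0,0,38],"angular": [0,0,0]},
    {"hand": 0,"translation": [-6,-37,42],"angular": [0,0,0]},
    {"hand": 0,"translation": [-12,-74,40],"angular": [0,0,0]},
    {"hand": 0,"translation": [-12,-74,34],"angular": [0,0,0]},
    {"hand": 0,"translation": [-12,-74,30],"angular": [0,0,0]},
    {"hand": 0,"translation": [-12,-74,30],"angular": [0,0,0]},
    {"hand": 0,"translation": [-12,-74,30],"angular": [0,0,0]}
  ]
}}

```text
t: 18.58
eef_pos: [0.5712, -0.0192, 0.1557]
tool_rot: [-0.002, 0.761, 0.649, -0.0]
contact_force: [-0.0, 0.6, -2.1]
gripper_width: 0.246
grasp_force: 40.1
```

Emit:
{"name": "drive_tool", "arguments": {
  "commands": [
    {"hand": 0,"translation": [0,0,-8],"angular": [0,0,0]},
    {"hand": 0,"translation": [0,0,-14],"angular": [0,0,0]},
    {"hand": 0,"translation": [0,0,-20],"angular": [0,0,0]},
    {"hand": 0,"translation": [0,0,-24],"angular": [0,0,0]},
    {"hand": 0,"translation": [0,0,-28],"angular": [0,0,0]},
    {"hand": 0,"translation": [0,0,-30],"angular": [0,0,0]},
    {"hand": 0,"translation": [0,0,-32],"angular": [0,0,0]},
    {"hand": 0,"translation": [0,0,-32],"angular": [0,0,0]}
  ]
}}

```text
t: 19.58
eef_pos: [0.5712, -0.0202, 0.1235]
tool_rot: [-0.002, 0.761, 0.649, -0.0]
contact_force: [-0.0, 0.0, -2.6]
gripper_width: 0.245
grasp_force: 40.2
```

Emit:
{"name": "drive_tool", "arguments": {
  "commands": [
    {"hand": 0,"translation": [0,0,-6],"angular": [0,0,0]},
    {"hand": 0,"translation": [0,0,-10],"angular": [0,0,0]},
    {"hand": 0,"translation": [0,0,-13],"angular": [0,0,0]},
    {"hand": 0,"translation": [0,0,-15],"angular": [0,0,0]},
    {"hand": 0,"translation": [0,0,-16],"angular": [0,0,0]},
    {"hand": 0,"translation": [0,0,-16],"angular": [0,0,0]}
  ]
}}

```text
t: 20.32
eef_pos: [0.5714, -0.02, 0.1093]
tool_rot: [-0.001, 0.761, 0.649, -0.0]
contact_force: [-4.3, 0.0, 14.7]
gripper_width: 0.247
grasp_force: 41.8
```

The right bore is loose: it takes the gauge to the collar. Back to the stand.

Emit:
{"name": "drive_tool", "arguments": {
  "commands": [
    {"hand": 0,"translation": [0,0,0],"angular": [0,0,0]},
    {"hand": 0,"translation": [0,0,25],"angular": [0,0,0]},
    {"hand": 0,"translation": [0,0,50],"angular": [0,0,0]},
    {"hand": 0,"translation": [0,-10,78],"angular": [0,0,0]},
    {"hand": 0,"translation": [-9,-60,80],"angular": [0,0,0]},
    {"hand": 0,"translation": [-18,-110,80],"angular": [0,0,0]},
    {"hand": 0,"translation": [-27,-155,80],"angular": [0,0,0]},
    {"hand": 0,"translation": [-34.5,-197,75],"angular": [0,0,0]},
    {"hand": 0,"translation": [-34.5,-197,68],"angular": [0,0,0]},
    {"hand": 0,"translation": [-34.5,-197,68],"angular": [0,0,0]},
    {"hand": 0,"translation": [-34.5,-197,68],"angular": [0,0,0]}
  ]
}}

```text
t: 21.7
eef_pos: [0.5368, -0.2158, 0.1755]
tool_rot: [-0.002, 0.76, 0.649, -0.0]
contact_force: [-0.6, -0.2, -1.7]
gripper_width: 0.247
grasp_force: 40.2
```

Emit:
{"name": "drive_tool", "arguments": {
  "commands": [
    {"hand": 0,"translation": [0,0,-15],"angular": [0,0,0]},
    {"hand": 0,"translation": [0,0,-25],"angular": [0,0,0]},
    {"hand": 0,"translation": [0,0,-34],"angular": [0,0,0]},
    {"hand": 0,"translation": [0,0,-42],"angular": [0,0,0]},
    {"hand": 0,"translation": [0,0,-50],"angular": [0,0,0]},
    {"hand": 0,"translation": [0,0,-56],"angular": [0,0,0]},
    {"hand": 0,"translation": [0,0,-58],"angular": [0,0,0]},
    {"hand": 0,"translation": [0,0,-59],"angular": [0,0,0]}
  ]
}}

```text
t: 22.7
eef_pos: [0.5367, -0.2171, 0.1167]
tool_rot: [-0.002, 0.761, 0.649, -0.0]
contact_force: [-1.0, 3.7, 4.7]
gripper_width: 0.243
grasp_force: 40.7
```

Emit:
{"name": "drive_tool", "arguments": {
  "commands": [
    {"hand": 0.5,"translation": [0,0,0],"angular": [0,0,0]},
    {"hand": 0.9,"translation": [0,0,0],"angular": [0,0,0]},
    {"hand": 1,"translation": [0,0,0],"angular": [0,0,0]},
    {"hand": 1,"translation": [0,0,0],"angular": [0,0,0]},
    {"hand": 1,"translation": [0,0,40],"angular": [0,0,0]},
    {"hand": 1,"translation": [0,0,90],"angular": [0,0,0]},
    {"hand": 1,"translation": [9,50,110],"angular": [0,0,0]},
    {"hand": 1,"translation": [18,110,110],"angular": [0,0,0]},
    {"hand": 1,"translation": [28,170,110],"angular": [0,0,0]},
    {"hand": 1,"translation": [38,230,110],"angular": [0,0,0]},
    {"hand": 1,"translation": [46.5,271,110],"angular": [0,0,0]},
    {"hand": 1,"translation": [46.5,271,110],"angular": [0,0,0]}
  ]
}}

```text
t: 24.2
eef_pos: [0.583, 0.0586, 0.2268]
tool_rot: [-0.003, 0.759, 0.651, 0.001]
contact_force: [0.4, -0.3, 0.5]
gripper_width: 1.001
grasp_force: 0.0
```

Run:
```python
from h import *
m=bot.camera_model("wrist"); o=bot.get_obs(); a=snap("wrist"); print(o["t"],o["eef_pos"])
for n in ("tray","block_a","coverslips"):
  L=bot.outline_of("wrist",n); print(n,[(np.round(d["position"]),round(d["score"],2),onz("wrist",d["position"],.01,m)) for d in L])
m=bot.camera_model("side"); b=snap("side"); L=bot.outline_of("side","tray"); print(L[0]["position"],L[0]["score"])
print("tray side",fit("side",[box(.12,.12,0,.024)],L[0]["pixels"],[.46,.224,.15],m))
m=bot.camera_model("top"); snap("top"); L=bot.outline_of("top","tray"); print([(d["position"],d["score"]) for d in L])
print("tray top",fit("top",[box(.12,.12,0,.024)],L[0]["pixels"],[.46,.224,.15],m))
snap("top"); L=bot.outline_of("top","gauge"); print([(d["position"],d["score"]) for d in L], proj("top",[.5368,-.2166,.12]))
L=bot.find_in("side","gauge"); print([(d["position"],d["score"]) for d in L], proj("side",[.5368,-.2166,.1]))
```

```text
24.2 [0.58295795 0.05858234 0.22681372]
tray [(array([257., 146.]), 0.51, array([0.58802989, 0.0804336 , 0.01      ])), (array([156., 191.]), 0.41, array([0.4570885 , 0.04491183, 0.01      ]))]
block_a [(array([252., 100.]), 0.96, array([0.59064399, 0.13301298, 0.01      ])), (array([110., 248.]), 0.86, array([ 0.36403202, -0.02532199,  0.01      ])), (array([ 82., 182.]), 0.77, array([0.35169686, 0.07268169, 0.01      ])), (array([256., 234.]), 0.73, array([ 0.57025666, -0.02931124,  0.01      ])), (array([250., 174.]), 0.61, array([0.57483042, 0.04814947, 0.01      ]))]
coverslips [(array([252., 175.]), 0.72, array([0.57778502, 0.04647515, 0.01      ])), (array([263.,  40.]), 0.7, array([0.61381087, 0.20033874, 0.01      ])), (array([156., 191.]), 0.58, array([0.45629509, 0.04503031, 0.01      ]))]
[210.0, 273.0] 0.72
tray side (array([0.45688794, 0.22157583, 0.25780666]), np.float64(0.9655119931815415))
[([176.1, 200.3], 0.66)]
tray top (array([0.45590362, 0.22312235, 0.24747818]), np.float64(0.9692696274468533))
[([309.4, 182.4], 0.55), ([315.7, 171.0], 0.54)] [315.59136938 168.41295041]
[([267.7, 149.5], 0.45)] [266.15984154 150.23319121]
```

The tray is at (0.4565, 0.2225), with both cameras agreeing. Descending to the middle block.

Emit:
{"name": "drive_tool", "arguments": {
  "commands": [
    {"hand": 1,"translation": [0,0,-50],"angular": [0,0,0]},
    {"hand": 1,"translation": [0,0,-100],"angular": [0,0,0]},
    {"hand": 1,"translation": [0,0,-125],"angular": [0,0,0]},
    {"hand": 1,"translation": [0,0,-125],"angular": [0,0,0]},
    {"hand": 1,"translation": [0,0,-125],"angular": [0,0,0]}
  ]
}}

```text
t: 25.38
eef_pos: [0.5839, 0.0539, 0.1028]
tool_rot: [-0.001, 0.761, 0.648, 0.001]
contact_force: [-0.3, 0.1, 0.1]
gripper_width: 1.0
grasp_force: 0.0
```

Run:
```python
from h import *
o=bot.get_obs(); print(o["t"],o["eef_pos"],o["tool_rot"],o["contact_force"],np.degrees(2*np.arctan2(o["tool_rot"][2],o["tool_rot"][1])))
```

```text
25.375 [0.58386466 0.05391078 0.10275034] [-1.44695255e-03  7.61221280e-01  6.48490379e-01  5.46304938e-04] [-0.25556056  0.12880322  0.05644891] 80.85587550709062
```

Emit:
{"name": "drive_tool", "arguments": {
  "commands": [
    {"hand": 1,"translation": [0,0,-40],"angular": [0,0,0]},
    {"hand": 1,"translation": [0,0,-60],"angular": [0,0,0]},
    {"hand": 1,"translation": [0,0,-66],"angular": [0,0,0]},
    {"hand": 0.7,"translation": [0,0,-66],"angular": [0,0,0]},
    {"hand": 0.5,"translation": [0,0,-66],"angular": [0,0,0]},
    {"hand": 0.4,"translation": [0,0,-66],"angular": [0,0,0]},
    {"hand": 0.4,"translation": [0,0,-66],"angular": [0,0,0]},
    {"hand": 0.4,"translation": [0,0,-66],"angular": [0,0,0]}
  ],
  "force": 40
}}

```text
t: 26.38
eef_pos: [0.5837, 0.0539, 0.0368]
tool_rot: [-0.001, 0.761, 0.648, 0.0]
contact_force: [-1.3, 0.0, 5.7]
gripper_width: 0.578
grasp_force: 43.2
```

Emit:
{"name": "drive_tool", "arguments": {
  "commands": [
    {"hand": 0.4,"translation": [0,0,20],"angular": [0,0,0]},
    {"hand": 0.4,"translation": [0,0,60],"angular": [0,0,0]},
    {"hand": 0.4,"translation": [0,0,95],"angular": [0,0,0]},
    {"hand": 0.4,"translation": [-25,33,95],"angular": [0,0,0.1]},
    {"hand": 0.4,"translation": [-55,73,95],"angular": [0,0,0.2]},
    {"hand": 0.4,"translation": [-85,113,95],"angular": [0,0,0.3]},
    {"hand": 0.4,"translation": [-115,152,95],"angular": [0,0,0.41]},
    {"hand": 0.4,"translation": [-127,168,95],"angular": [0,0,0.41]},
    {"hand": 0.4,"translation": [-127,168,70],"angular": [0,0,0.41]},
    {"hand": 0.4,"translation": [-127,168,40],"angular": [0,0,0.41]},
    {"hand": 0.4,"translation": [-127,168,40],"angular": [0,0,0.41]}
  ]
}}

```text
t: 27.75
eef_pos: [0.4546, 0.2207, 0.0748]
tool_rot: [-0.002, 0.613, 0.79, -0.002]
contact_force: [-0.3, 0.3, -2.3]
gripper_width: 0.578
grasp_force: 44.0
```

Emit:
{"name": "drive_tool", "arguments": {
  "commands": [
    {"hand": 0.4,"translation": [1,1,-15],"angular": [0,0,0]},
    {"hand": 0.4,"translation": [1,1,-28],"angular": [0,0,0]},
    {"hand": 0.4,"translation": [1,1,-36],"angular": [0,0,0]},
    {"hand": 0.4,"translation": [1,1,-39],"angular": [0,0,0]},
    {"hand": 0.4,"translation": [1,1,-40],"angular": [0,0,0]},
    {"hand": 0.4,"translation": [1,1,-41],"angular": [0,0,0]}
  ]
}}

```text
t: 28.5
eef_pos: [0.4572, 0.2228, 0.0347]
tool_rot: [-0.002, 0.613, 0.79, -0.0]
contact_force: [0.4, -0.8, -3.1]
gripper_width: 0.577
grasp_force: 44.2
```

Emit:
{"name": "drive_tool", "arguments": {
  "commands": [
    {"hand": 0.4,"translation": [0,0,-1],"angular": [0,0,0]},
    {"hand": 0.4,"translation": [0,0,-2],"angular": [0,0,0]},
    {"hand": 0.4,"translation": [0,0,-2],"angular": [0,0,0]}
  ]
}}

```text
t: 28.88
eef_pos: [0.4572, 0.2227, 0.0337]
tool_rot: [-0.001, 0.613, 0.79, -0.001]
contact_force: [-3.9, -3.4, 12.5]
gripper_width: 0.578
grasp_force: 45.9
```

On the floor. Opening partly, because fully open fingers would reach the tray walls, and lifting away.

Emit:
{"name": "drive_tool", "arguments": {
  "commands": [
    {"hand": 0.72,"translation": [0,0,1],"angular": [0,0,0]},
    {"hand": 0.72,"translation": [0,0,1],"angular": [0,0,0]},
    {"hand": 0.72,"translation": [0,0,1],"angular": [0,0,0]},
    {"hand": 0.72,"translation": [0,0,30],"angular": [0,0,0]},
    {"hand": 0.72,"translation": [0,0,80],"angular": [0,0,0]},
    {"hand": 0.8,"translation": [0,0,140],"angular": [0,0,0]},
    {"hand": 0.8,"translation": [0,-60,220],"angular": [0,0,0]},
    {"hand": 0.8,"translation": [0,-120,230],"angular": [0,0,0]},
    {"hand": 0.8,"translation": [0,-120,230],"angular": [0,0,0]},
    {"hand": 0.8,"translation": [0,-120,230],"angular": [0,0,0]}
  ]
}}

```text
t: 30.12
eef_pos: [0.4576, 0.1004, 0.2633]
tool_rot: [-0.001, 0.615, 0.788, -0.0]
contact_force: [-0.5, -0.1, -0.5]
gripper_width: 0.803
grasp_force: 0.0
```

Run:
```python
from h import *
o=bot.get_obs(); print(o["t"],o["eef_pos"],o["contact_force"])
m=bot.camera_model("wrist"); a=snap("wrist","end_w.png")
for d in bot.outline_of("wrist","block_a"): print(np.round(d["position"]),round(d["score"],2),onz("wrist",d["position"],.044,m)[:2])
for c,s in (("top",0),("side",0)):
    m=bot.camera_model(c); b=snap(c); 
    for d in bot.outline_of(c,"block_a"):
        print(c,np.round(d["position"]),round(d["score"],2),onz(c,d["position"],.03,m)[:2])
        if np.hypot(*(onz(c,d["position"],.03,m)[:2]-[.4572,.2227]))<.05: print("  fit",fit(c,[box(.05,.044,0,.04)],d["pixels"],[.457,.223,.25],m,.003))
    L=bot.outline_of(c,"gauge"); print(c,"gauge",[(d["position"],round(d["score"],2)) for d in L],proj(c,[.5368,-.2166,.1],m))
```

```text
30.125 [0.45759813 0.10035514 0.26330155] [-0.49161918 -0.11777419 -0.45288398]
[276.  60.] 0.97 [0.4510828  0.22400446]
[307. 266.] 0.79 [ 0.55899751 -0.01695789]
[175. 158.] 0.73 [0.36215829 0.08481825]
[363. 168.] 0.62 [0.58743168 0.12913594]
[171. 223.] 0.57 [ 3.71033353e-01 -2.01645241e-05]
top [252. 165.] 0.8 [ 0.56958128 -0.02284757]
top [206. 154.] 0.62 [0.60792753 0.12643259]
top [368. 194.] 0.55 [ 0.47448576 -0.39508164]
top [256. 229.] 0.45 [ 0.36223948 -0.0361315 ]
top gauge [([311.2, 173.3], 0.43)] [314.72724543 169.92219879]
side [222. 197.] 0.82 [ 0.57405396 -0.01584541]
side [209. 266.] 0.64 [0.45080465 0.22462973]
  fit (array([0.45793466, 0.22037052, 0.24533017]), np.float64(0.9461491813220133))
side [282. 222.] 0.59 [ 0.36619352 -0.01636693]
side [186. 224.] 0.56 [0.59521087 0.13480528]
side gauge [([267.8, 150.6], 0.49)] [266.15984154 150.23319121]
```

The block fits flat in the tray (overlap 0.95), the other two are in their nests, and the gauge is where expected in its stand. Handing in.

```bash
python3 -c "
from station import bot
print(bot.hand_in())"
```

```text
the job is handed in; nothing more can be done
None
```

The job is handed in after about 30 s of robot time, but the hand-in returned no verdict: the gauge is back in its stand, the middle-nest block that fitted is flat in the tray, and the left (too tight) and right (too loose) blocks are still in their nests.

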